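Weigh the blue bracket on the spring scale

TASK

Weigh the blue camera bracket: pick it up, hang it by its window from the hook of the spring scale, lowering it gently so that the scale is never pulled down near its stop, and let go of it. When it hangs still, press the red record button on the readout fully down and let it come up again, but not before. Leave the grey bracket standing where it is, and the blue one hanging.

Things in the scene. Friction and masses are not known exactly. Their poses are not given: they have to be found in the camera images.
- blue_bracket: Blue steel bracket, ~420 g, sizes in mm, upright on a 60x60x10 foot. Origin: centre of foot's underside; z up; x = normal of its plate, 8 thick (x), 40 wide (y), up to z=132. Window through the plate along x: 28 wide, floor z=50, roof z=95 at y=0, sloping 30 deg down to z=87 at its sides. Solid tab above (z 97-132) to grip, 40 across y or 8 across x. Same after a half turn about z.
- grey_bracket: A second bracket of the same shape and size in grey, origin and axes alike. Not to be weighed: leave it.
- scale_hook: Wire hook, 8 mm thick, of spring scale (all in mm). Origin: top of wire mid-saddle, 200 above table unloaded. Points along its -x, level; z up. Tip end 30 out, 16 above origin. At +x the wire climbs to 10 above at 35, then runs to a white column: face at x=150, 70 wide, top at 312. Slides down on a spring (0.6 N, then 130 N/m; stop at 65); bracket sinks it 20-35, bobbing ~1 s. 12 base below.
- record_top (a point): Centre of the top of the red round record button, 32 mm across, pressed straight down: 6 mm travel, 5 N when fully down, springs back. On top of the white readout box, 110 x 120 mm, 40 mm high.
Not all that is in view belongs to the job. What is shaped like the blue_bracket but orange or pink is not meant.

How it is judged (in metres and radians):
On the way, in this order (a step that is already met when the one before it is completed fails the run):
1. the blue bracket hangs still from the hook, carried by the scale alone (contact force between blue_bracket and scale_hook above 2 N and distance of scale_hook from where it was at the start of the episode above 0.012 m and y of scale_hook in the frame of blue_bracket between -0.012 and 0.012 m and z of scale_hook in the frame of blue_bracket between 0.078 and 0.1 m and x of scale_hook in the frame of blue_bracket between -0.032 and 0.032 m and angle between blue_bracket's own z axis and vertical below 0.21 rad and linear speed of blue_bracket below 0.02 m/s and angular speed of blue_bracket below 0.3 rad/s and contact force between blue_bracket and the fingers below 0.05 N), for 0.3 s.
2. the record button is pressed fully down (distance of record_top from where it was at the start of the episode above 0.0045 m), for 0.02 s.
At the end, for the whole second after the job is handed in: The blue bracket hangs still by its window in the hook's saddle, within 12 mm to the sides and within 12 degrees of upright, its weight on the scale alone; the record button has been pressed after it came to rest and is up again; the grey bracket stands within 30 mm of where it was (all of step 1 and distance of record_top from where it was at the start of the episode below 0.002 m and distance of grey_bracket from where it was at the start of the episode below 0.03 m and angle between grey_bracket's own z axis and vertical below 0.17 rad); the robot touches nothing.
It fails at once if the record button pressed while the blue bracket is not hanging from the hook or is still moving (distance of record_top from where it was at the start of the episode above 0.003 m and (contact force between blue_bracket and scale_hook below 1 N or linear speed of blue_bracket above 0.04 m/s)).
It fails at once if the hook pulled down more than 58 mm, close to its stop (distance of scale_hook from where it was at the start of the episode above 0.058 m).
It fails at once if the grey bracket knocked over or carried off (distance of grey_bracket from where it was at the start of the episode above 0.05 m or angle between grey_bracket's own z axis and vertical above 0.5 rad).
It also fails if it takes over 58 s, if anything falls off the work surface, if the arm or the gripper's body presses on something with over 40 N, if the wrist force passes 120 N, or if a joint passes its speed limit or range.

ROBOT

A 6-joint arm with a two-finger parallel gripper is mounted at the origin on the work surface. World frame = base frame: x ahead of the robot, y to its left, z up, the work surface at z = 0. Lengths are in mm, angles in rad, forces in N, time in s.
With the tool pointing down it reaches from about 300 to 775 mm from the base axis. Payload 14.6 kg.
Tool frame: the origin (TCP) lies on the front face of the gripper's body, between the roots of the fingers; the fingertips stand 97 mm ahead of it and the grasp point (between the pads) lies 78 mm ahead of it; z points along the fingers, y is the line along which they close (so a half turn about z gives the same grasp; the last joint's range is limited). The gripper opens to 94 mm and grips with 3 to 60 N. Pads are 16 mm wide; open, the fingers measure 119 mm over their backs; the gripper's body (75 mm by 177 mm) begins 78 mm behind the grasp point.
Start: joints at [-1.212, 0.3, 1.521, -0, 1.321, -0.067], TCP at [227.17, -500.883, 302.646] pointing down, gripper open.
Joint ranges: [-3.03, 3.03], [-0.79, 2.21], [0.23, 2.52], [-1.04, 4.18], [0, 3.07], [-2.55, 2.55]. Speed limits (rad/s): [2.22, 2.22, 2.57, 3.14, 3.14, 3.14].

INTERFACE

Orientations are given as [roll, pitch, yaw] about the fixed x, y, z axes, in that order (R = Rz(yaw) Ry(pitch) Rx(roll)).
In Python, from cell import * gives the robot as it stands.
- The arm moves only by the tool carry_out, never from a script. Its arguments are lists of equal length, an entry for each row: "slide": the shift along the world's x, y, z scaled (see below), a list of three; "dr": the turn, a rotation vector about the world's x, y, z scaled (see below), a list of three; "gripper": the opening in per cent of the stroke, from 0 (shut) to 100 (fully open). A call has 1 to 10 rows; each row is the pose to reach, as a shift and turn from the pose commanded when the call began, turning the shorter way round; what a row does not reach only later rows make up. The controller multiplies each number of a shift by 0.25 m and each number of a turn by 360 degrees. A row lasts 1/12 s, in which the tool goes at most 41.7 mm and 7.16 degrees, less where a joint would pass 70% of its speed; a pose out of reach is approached as far as the arm can. A call with a number of a shift or a turn outside -1 to 1 is refused whole. A call with a gripper value outside its range is refused whole. The fingers move at their own pace and stop on an object; "newtons" is the grip in N (left out, the last holds). Time passes only in rows, so rows that repeat a pose let the fingers close. It gives the time, the measured TCP pose, the force, the opening and the grip force at its end, in the units of the state.
- read_state(): the state, without advancing time (a new reading comes with each control period).
- camera(name): name is "scene" or "top"; returns the picture (400x640x3 uint8, red, green, blue); there is no depth.
- camera_model(name): a dict with "vfov" (degrees; the focal length in pixels is half the picture's height over the tangent of half this angle, whatever the lens; pixels are square), "cx", "cy" (the principal point, pixels), "R" (3x3) and "t" (3): a world point X has camera coordinates R X + t. Camera axes: x right, y down, z forward; pixel columns grow to the right and rows downward; lengths in mm; the calibration is good to about 2 mm. A picture is of the moment at which its call begins. camera_model takes no time and is no camera call.
- sign_off(): hands the job in; it is judged then, once.
The state is a dict: "clock": time; "joints": joint angles; "qd": joint speeds; "effort": joint torques, N m; "eef_pos": TCP position; "eef_rot": TCP orientation; "wrist_force": force on the tool from outside, world axes, zero at the start; "moment": the same for the moment, N m; "finger_gap": finger opening in mm; "finger_force": force on a finger pad.
Only numpy, scipy, OpenCV 4.12 (cv2) and the standard library are available. Lean on these libraries where they do the work, as an engineer would, in place of code of your own. Each camera call takes 0.05 s, during which the arm holds its last target. There are 200 camera calls.

## Working session

There is one attempt and no reset: what is moved stays moved. The work goes in short steps, Python scripts to look and compute and a tool call to move; the robot and the scene stay as the last step left them, time stands still between calls to the robot, and variables do not carry over. Pictures are saved under pics/ and viewed, at most 10 in all, crops included, and the job is handed in when it is done.

Besides the shell and the picture viewer there is one more tool, called after ">>>" as name(argument=value, ...), one argument or row to a line, values as JSON. carry_out: Moves the arm, as the interface text tells. Its arguments: {"type":"object","properties":{"slide":{"type":"array","items":{"type":"array","items":{"type":"number","minimum":-1,"maximum":1}}},"dr":{"type":"array","items":{"type":"array","items":{"type":"number","minimum":-1,"maximum":1}}},"gripper":{"type":"array","items":{"type":"number"}},"newtons":{"type":"number"}},"required":["slide","dr","gripper"]}

```bash
mkdir -p pics; ls; python3 - <<'E'
from cell import *
import cv2,numpy as np
for n in("scene","top"):
    im=camera(n);cv2.imwrite(f"pics/{n}0.png",im[:,:,::-1]);m=camera_model(n);print(n,m)
print(read_state())
E
```

```text
pics
scene {'vfov': 50.121246098880675, 'cx': 321.30730747573915, 'cy': 197.3968767864563, 'R': array([[ 0.52004852,  0.85413433,  0.00202053],
       [ 0.70723491, -0.42927847, -0.56172838],
       [-0.47892413,  0.293555  , -0.82731925]]), 't': array([-323.79603689, -223.26939894, 1294.28775802])}
top {'vfov': 49.84919521210802, 'cx': 323.0611177557432, 'cy': 199.39978897017014, 'R': array([[-0.02918474, -0.99952131,  0.01026659],
       [-0.98485335,  0.0269972 , -0.17127473],
       [ 0.17091557, -0.0151097 , -0.98516982]]), 't': array([ 94.3242989 , 514.34665791, 872.91498242])}
{'clock': 0.1, 'joints': array([-1.21164008e+00,  3.00408901e-01,  1.52146093e+00, -1.93536387e-05,
        1.32070848e+00, -6.66096408e-02]), 'qd': array([ 0.00069601, -0.00270585, -0.00066562,  0.00182821,  0.00078617,
        0.00190541]), 'effort': array([ 2.23820214e-03, -5.32639539e+01, -3.53278828e+01,  7.10363220e-02,
        2.35344912e-02, -8.17948444e-05]), 'eef_pos': array([ 227.10789897, -500.79098718,  302.17122784]), 'eef_rot': array([-3.14060793e+00, -4.69005205e-05,  4.25770665e-01]), 'wrist_force': array([ 1.09910069, -0.2630394 , -0.44444524]), 'moment': array([-0.04472464, -0.00623041, -0.00496934]), 'finger_force': 0.0, 'finger_gap': 94.07087766695481}
```

View pics/scene0.png

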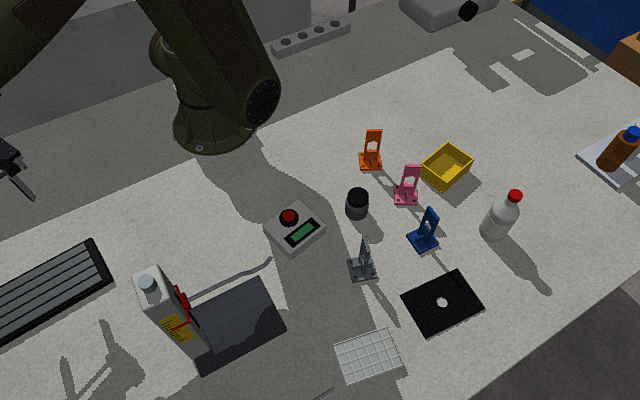

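View pics/top0.png

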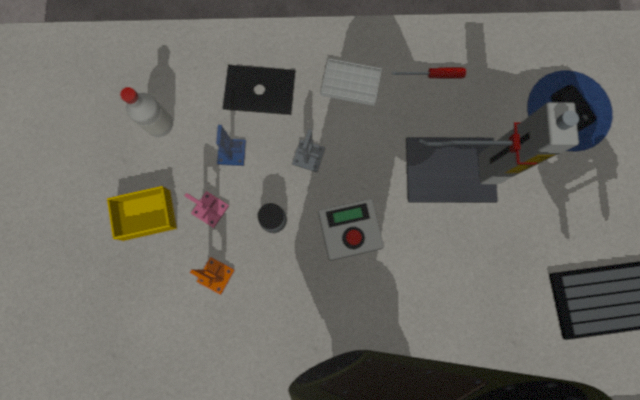

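Scene view: the blue bracket is at (424,240) and the grey at (362,265). The button is at (288,215), and the hook wire runs from (271,260) to the column at (185,300). In the top view, blue is at (232,150), the hook tip at about (423,142) and the button at (353,238). Next I'll look at enlarged crops.

```bash
cat > h.py <<'E'
import cv2,numpy as np
from cell import *
def ray(n,uv):
    m=camera_model(n);f=200/np.tan(np.radians(m["vfov"])/2)
    d=m["R"].T@np.array([(uv[0]-m["cx"])/f,(uv[1]-m["cy"])/f,1]);o=-m["R"].T@m["t"]
    return o,d/np.linalg.norm(d)
def plane(n,uv,z):
    o,d=ray(n,uv);return o+d*(z-o[2])/d[2]
def tri(a,b):
    (o,d),(p,e)=ray("scene",a),ray("top",b)
    s=np.linalg.lstsq(np.c_[d,-e],p-o,rcond=None)[0]
    x,y=o+d*s[0],p+e*s[1];return (x+y)/2,np.linalg.norm(x-y)
def proj(n,X):
    m=camera_model(n);f=200/np.tan(np.radians(m["vfov"])/2)
    c=m["R"]@np.array(X,float)+m["t"];return np.array([m["cx"]+f*c[0]/c[2],m["cy"]+f*c[1]/c[2]])
def crop(im,u0,v0,w,h,k,g=2.2):
    c=cv2.resize(im[v0:v0+h,u0:u0+w,::-1],None,fx=k,fy=k,interpolation=cv2.INTER_CUBIC)
    c=np.clip(c*g,0,255).astype(np.uint8)
    for i in range(0,w,10):
        cv2.line(c,(i*k,0),(i*k,4 if i%50 else 12),(0,0,255),1)
    for i in range(0,h,10): cv2.line(c,(0,i*k),(4,i*k),(0,0,255),1)
    return c
E
python3 - <<'E'
from h import *
s=cv2.imread("pics/scene0.png")[:,:,::-1];t=cv2.imread("pics/top0.png")[:,:,::-1]
a=np.hstack([crop(s,400,200,50,60,8),crop(t,205,110,50,60,8)])
cv2.imwrite("pics/c1.png",a)
b=np.vstack([crop(s,180,245,100,60,6),crop(t,415,125,100,40,6)])
cv2.imwrite("pics/c2.png",b)
for n,im in(("scene",s),("top",t)):
    hsv=cv2.cvtColor(np.ascontiguousarray(im),cv2.COLOR_RGB2HSV)
    for nm,lo,hi in(("blue",(100,120,30),(125,255,255)),("red",(0,140,60),(6,255,255)),("red2",(174,140,60),(180,255,255))):
        m=cv2.inRange(hsv,lo,hi);k,l,st,c=cv2.connectedComponentsWithStats(m)
        for i in range(1,k):
            if st[i,4]>40: print(n,nm,st[i],c[i].round(1))
E
```

```text
scene blue [ 529    0  111   55 3506] [595.4  18.5]
scene blue [623 126  17  17 222] [631.8 134. ]
scene blue [406 206  34  48 750] [424.8 232.5]
scene red [508 189  15  14 141] [514.9 194.9]
scene red [282 210  13  12  87] [288.3 215.5]
scene red [174 285  18  40 147] [183.9 304.1]
top blue [ 528   71   84   80 2415] [577.1 102.7]
top blue [218 152  26  13 182] [231.  158.9]
top red [429  68  37  10 300] [447.6  72.3]
top red [121  88  16  15 171] [128.2  94.6]
top red [513 123  13  41 167] [516.6 143.7]
top red [346 230  16  15 171] [353.6 236.9]
```

View pics/c1.png

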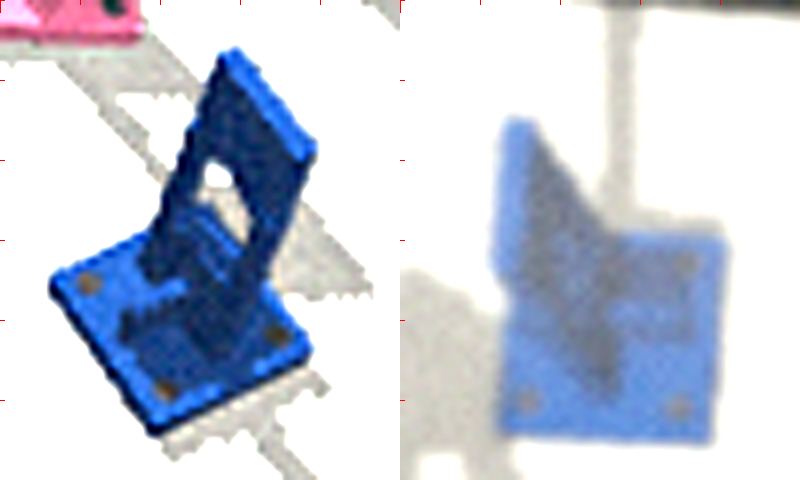

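View pics/c2.png

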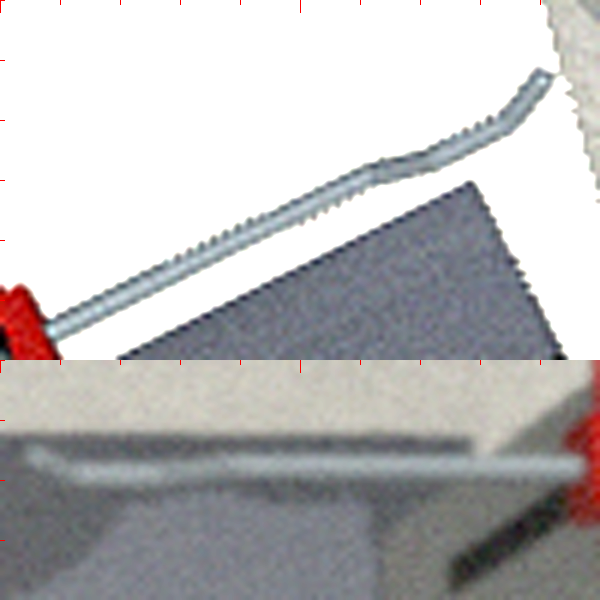

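Left crop: the blue foot and tab edges are clear. In the top view the foot corners are about (246,139.8), (244,165.3) and (217.3,164.4). The hook tip is at scene (270.8,257.5) and top (420,140.5), and the wire root at scene (188.3,300) and top (512.2,142.7).

```bash
python3 - <<'E'
from h import *
np.set_printoptions(precision=1,suppress=True)
print("foot top z10", [plane("top",p,10) for p in((246,139.8),(244,165.3),(217.3,164.4))])
# scene foot corners: left (50,285), bottom(155,432) at z0..10, right (310,352)
print("foot scene z10",[plane("scene",(400+u/8,200+v/8),10) for u,v in((50,280),(152,425),(310,350))])
print("tab z132 scene",plane("scene",(429,206.5),132),plane("scene",(439,218.7),132))
print("tab z132 top",plane("top",(219.7,124.7),132),plane("top",(218,145),132))
print("tip",tri((270.8,257.5),(420,140.5)))
print("root",tri((188.3,300),(512.2,142.7)))
print("bend",tri((265,265.8),(427.5,143.3)))
# wire in vertical plane check
for p in((270.8,257.5),(265,265.8),(252,271.5),(241.7,274.2),(188.3,300)): print("sc at z",plane("scene",p,205))
for p in((420,140.5),(427.5,143.3),(455,142.8),(512.2,142.7)): print("top at z205",plane("top",p,205))
print("btn",tri((288.3,215.5),(353.6,236.9)),plane("top",(353.6,236.9),50))
E
```

```text
foot top z10 [array([664.1, 249.3,  10. ]), array([604.9, 253.7,  10. ]), array([608.6, 313.3,  10. ])]
foot scene z10 [array([611.3, 255.2,  10. ]), array([667.4, 250.8,  10. ]), array([672.5, 308.6,  10. ])]
tab z132 scene [623.  285.5 132. ] [659.9 283.8 132. ]
tab z132 top [657. 281. 132.] [615.4 283.8 132. ]
tip (array([589.3, -92.6, 212.9]), np.float64(1.0528855463772833))
root (array([ 583.3, -258.5,  206.5]), np.float64(3.778939968274288))
bend (array([ 589.7, -109. ,  195.3]), np.float64(4.127642088126698))
sc at z [585.7 -91.  205. ]
sc at z [ 595.4 -108.4  205. ]
sc at z [ 593.1 -134.5  205. ]
sc at z [ 588.1 -153.3  205. ]
sc at z [ 583.6 -257.   205. ]
top at z205 [591.5 -95.1 205. ]
top at z205 [ 585.9 -108.2  205. ]
top at z205 [ 585.6 -157.8  205. ]
top at z205 [ 583.1 -261.1  205. ]
btn (array([434.4,  19.4,  55.8]), np.float64(1.006028802354337)) [434.6  18.5  50. ]
```

>>> carry_out(
  slide=[
    [0.412, 0.784, 0],
    [0.412, 0.784, 0],
    [0.412, 0.784, 0],
    [0.412, 0.784, 0],
    [0.412, 0.784, 0],
    [0.412, 0.784, 0],
    [0.412, 0.784, 0],
  ],
  dr=[
    [0, 0, 0.0426],
    [0, 0, 0.0426],
    [0, 0, 0.0426],
    [0, 0, 0.0426],
    [0, 0, 0.0426],
    [0, 0, 0.0426],
    [0, 0, 0.0426],
  ],
  gripper=[100, 100, 100, 100, 100, 100, 100],
)

```text
clock: 0.68
eef_pos: [331.2, -302.6, 302.8]
eef_rot: [3.142, -0.0, 0.697]
wrist_force: [-0.4, -0.4, 1.0]
finger_gap: 94.2
finger_force: 0.0
```

>>> carry_out(
  slide=[
    [0.412, 0.784, 0],
    [0.412, 0.784, 0],
    [0.412, 0.784, 0],
    [0.412, 0.784, 0],
    [0.412, 0.784, 0],
    [0.412, 0.784, 0],
    [0.412, 0.784, 0],
  ],
  dr=[
    [0, 0, 0.0426],
    [0, 0, 0.0426],
    [0, 0, 0.0426],
    [0, 0, 0.0426],
    [0, 0, 0.0426],
    [0, 0, 0.0426],
    [0, 0, 0.0426],
  ],
  gripper=[100, 100, 100, 100, 100, 100, 100],
)

```text
clock: 1.27
eef_pos: [434.1, -107.4, 302.4]
eef_rot: [-3.141, -0.0, 0.964]
wrist_force: [-0.6, -0.7, 0.5]
finger_gap: 94.2
finger_force: 0.0
```

>>> carry_out(
  slide=[
    [0.412, 0.784, 0],
    [0.412, 0.784, 0],
    [0.412, 0.784, 0],
    [0.412, 0.784, 0],
    [0.412, 0.784, 0],
    [0.412, 0.784, 0],
    [0.412, 0.784, 0],
  ],
  dr=[
    [0, 0, 0.0426],
    [0, 0, 0.0426],
    [0, 0, 0.0426],
    [0, 0, 0.0426],
    [0, 0, 0.0426],
    [0, 0, 0.0426],
    [0, 0, 0.0426],
  ],
  gripper=[100, 100, 100, 100, 100, 100, 100],
)

```text
clock: 1.85
eef_pos: [537.1, 87.7, 301.8]
eef_rot: [-3.141, 0.001, 1.231]
wrist_force: [0.3, -0.4, -0.4]
finger_gap: 94.0
finger_force: 0.0
```

>>> carry_out(
  slide=[
    [0.412, 0.784, 0],
    [0.412, 0.784, 0],
    [0.412, 0.784, 0],
    [0.412, 0.784, 0],
    [0.412, 0.784, 0],
    [0.412, 0.784, 0],
    [0.412, 0.784, 0],
    [0.412, 0.784, 0],
  ],
  dr=[
    [0, 0, 0.0426],
    [0, 0, 0.0426],
    [0, 0, 0.0426],
    [0, 0, 0.0426],
    [0, 0, 0.0426],
    [0, 0, 0.0426],
    [0, 0, 0.0426],
    [0, 0, 0.0426],
  ],
  gripper=[100, 100, 100, 100, 100, 100, 100, 100],
)

```text
clock: 2.52
eef_pos: [639.8, 280.9, 301.8]
eef_rot: [-3.14, 0.001, 1.495]
wrist_force: [-0.3, -0.6, 0.7]
finger_gap: 94.3
finger_force: 0.0
```

>>> carry_out(
  slide=[
    [0, 0, -0.12],
    [0, 0, -0.22],
    [0, 0, -0.3],
    [0, 0, -0.36],
    [0, 0, -0.4],
    [0, 0, -0.418],
    [0, 0, -0.418],
    [0, 0, -0.418],
  ],
  dr=[
    [0, 0, 0],
    [0, 0, 0],
    [0, 0, 0],
    [0, 0, 0],
    [0, 0, 0],
    [0, 0, 0],
    [0, 0, 0],
    [0, 0, 0],
  ],
  gripper=[80, 80, 80, 80, 80, 80, 80, 80],
)

```text
clock: 3.18
eef_pos: [639.5, 282.4, 199.3]
eef_rot: [3.14, -0.0, 1.496]
wrist_force: [-0.2, -0.3, -0.9]
finger_gap: 75.1
finger_force: 0.0
```

```bash
python3 - <<'E'
from h import *
s=camera("scene");t=camera("top")
cv2.imwrite("pics/c3.png",np.hstack([crop(s,390,150,80,110,5,1.8),crop(t,190,70,80,110,5,1.8)]))
print(read_state()["eef_pos"],read_state()["wrist_force"])
E
```

```text
[639.51069535 282.89905765 199.54416514] [0.20315303 0.40215525 0.97510683]
```

View pics/c3.png

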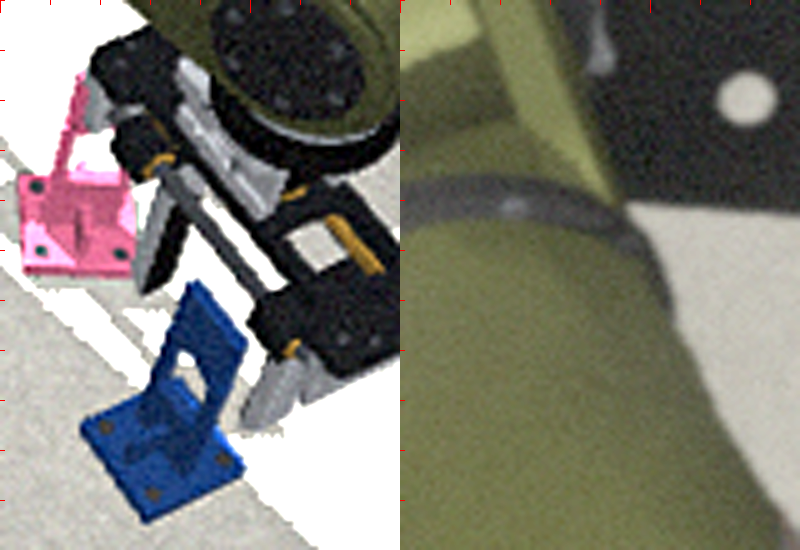

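Scene crop: the fingertips at (419,208) and (440,236) straddle the tab below its top, and their midpoint lies on the plate. I'll close on it.

>>> carry_out(
  slide=[
    [0, 0, 0],
    [0, 0, 0],
    [0, 0, 0],
    [0, 0, 0],
    [0, 0, 0],
    [0, 0, 0],
  ],
  dr=[
    [0, 0, 0],
    [0, 0, 0],
    [0, 0, 0],
    [0, 0, 0],
    [0, 0, 0],
    [0, 0, 0],
  ],
  gripper=[10, 10, 10, 10, 10, 10],
  newtons=40,
)

```text
clock: 3.78
eef_pos: [639.1, 283.2, 198.1]
eef_rot: [-3.141, 0.0, 1.497]
wrist_force: [-0.3, 0.5, -1.5]
finger_gap: 39.8
finger_force: 40.0
```

>>> carry_out(
  slide=[
    [0, 0, 0.04],
    [0, 0, 0.12],
    [0, 0, 0.22],
    [0, 0, 0.32],
    [0, 0, 0.42],
    [0, 0, 0.52],
    [0, 0, 0.6],
    [0, 0, 0.65],
    [0, 0, 0.66],
    [0, 0, 0.66],
  ],
  dr=[
    [0, 0, 0],
    [0, 0, 0],
    [0, 0, 0],
    [0, 0, 0],
    [0, 0, 0],
    [0, 0, 0],
    [0, 0, 0],
    [0, 0, 0],
    [0, 0, 0],
    [0, 0, 0],
  ],
  gripper=[10, 10, 10, 10, 10, 10, 10, 10, 10, 10],
)

```text
clock: 4.62
eef_pos: [639.1, 283.1, 363.8]
eef_rot: [3.141, -0.0, 1.496]
wrist_force: [-0.6, 0.0, -4.6]
finger_gap: 39.3
finger_force: 40.0
```

>>> carry_out(
  slide=[
    [-0.004, -0.03, 0],
    [-0.015, -0.1, 0],
    [-0.026, -0.18, 0],
    [-0.038, -0.26, 0],
    [-0.05, -0.34, 0],
    [-0.062, -0.42, 0],
    [-0.072, -0.49, 0],
    [-0.083, -0.56, 0],
    [-0.093, -0.63, 0],
    [-0.098, -0.666, 0],
  ],
  dr=[
    [0, 0, 0.0032],
    [0, 0, 0.0032],
    [0, 0, 0.0032],
    [0, 0, 0.0032],
    [0, 0, 0.0032],
    [0, 0, 0.0032],
    [0, 0, 0.0032],
    [0, 0, 0.0032],
    [0, 0, 0.0032],
    [0, 0, 0.0032],
  ],
  gripper=[10, 10, 10, 10, 10, 10, 10, 10, 10, 10],
)

```text
clock: 5.45
eef_pos: [614.3, 114.9, 361.8]
eef_rot: [-3.139, 0.001, 1.515]
wrist_force: [0.9, -0.5, -4.7]
finger_gap: 39.9
finger_force: 40.0
```

>>> carry_out(
  slide=[
    [-0.01, -0.07, 0],
    [-0.021, -0.15, 0],
    [-0.033, -0.23, 0],
    [-0.046, -0.32, 0],
    [-0.06, -0.42, 0],
    [-0.072, -0.5, 0],
    [-0.083, -0.57, 0],
    [-0.092, -0.62, 0],
    [-0.098, -0.66, 0],
    [-0.098, -0.666, 0],
  ],
  dr=[
    [0, 0, 0.0032],
    [0, 0, 0.0032],
    [0, 0, 0.0032],
    [0, 0, 0.0032],
    [0, 0, 0.0032],
    [0, 0, 0.0032],
    [0, 0, 0.0032],
    [0, 0, 0.0032],
    [0, 0, 0.0032],
    [0, 0, 0.0032],
  ],
  gripper=[10, 10, 10, 10, 10, 10, 10, 10, 10, 10],
)

```text
clock: 6.28
eef_pos: [590.0, -51.0, 362.7]
eef_rot: [-3.141, 0.0, 1.536]
wrist_force: [-0.1, 0.5, -4.6]
finger_gap: 40.0
finger_force: 40.0
```

>>> carry_out(
  slide=[
    [0, 0, -0.04],
    [0, 0, -0.08],
    [0, 0, -0.11],
    [0, 0, -0.124],
    [0, 0, -0.124],
    [0, 0, -0.124],
    [0, 0, -0.124],
  ],
  dr=[
    [0, 0, 0],
    [0, 0, 0],
    [0, 0, 0],
    [0, 0, 0],
    [0, 0, 0],
    [0, 0, 0],
    [0, 0, 0],
  ],
  gripper=[10, 10, 10, 10, 10, 10, 10],
)

```text
clock: 6.87
eef_pos: [590.3, -49.7, 332.6]
eef_rot: [3.141, 0.0, 1.537]
wrist_force: [0.5, -0.3, -4.0]
finger_gap: 39.4
finger_force: 40.0
```

```bash
python3 - <<'E'
from h import *
s=camera("scene");t=camera("top")
cv2.imwrite("pics/c4.png",np.hstack([crop(s,230,190,80,100,5,1.8),crop(t,360,90,80,100,5,1.8)]))
r=read_state();print(r["eef_pos"],r["eef_rot"],r["wrist_force"])
E
```

```text
[590.27032807 -49.81977571 332.62748266] [3.14076919e+00 9.50006015e-05 1.53673947e+00] [ 0.19570475 -0.13968535 -4.24540935]
```

View pics/c4.png

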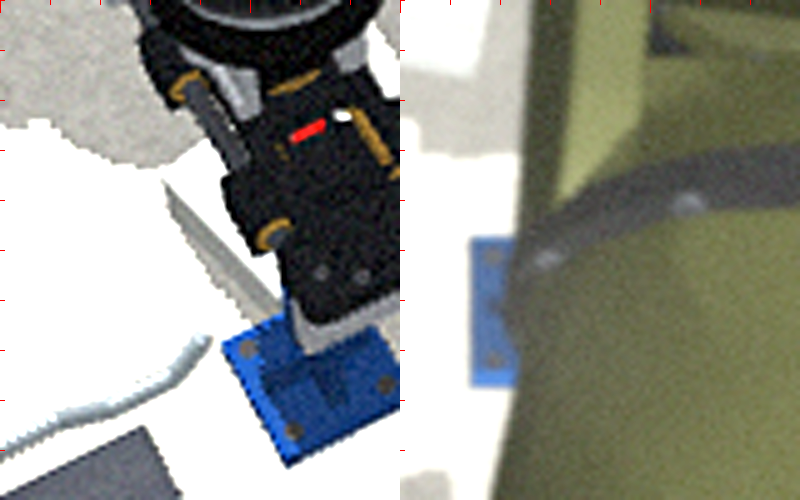

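Scene crop: the hook tip is at (271.5,258), and the bracket foot corners at (274.4,259) and (287.6,282.6). In the top view the foot's -y edge shows at column 374, rows 137.6 to 167.2. I'll check the alignment numerically.

```bash
python3 - <<'E'
from h import *
np.set_printoptions(precision=1,suppress=True)
for z in(134,144):
  print(z,plane("scene",(274.4,259),z),plane("scene",(287.6,282.6),z),plane("top",(374,137.6),z),plane("top",(374,167.2),z))
# same line for hook at saddle level from both views, wire centre z196-ish
print(tri((252,271.5),(442,143)), plane("top",(435,143.2),196), plane("scene",(258,269.3),196))
E
```

```text
134 [558.1 -75.8 134. ] [618.5 -77.6 134. ] [621.9 -22.8 134. ] [562.  -19.8 134. ]
144 [562.9 -77.3 144. ] [622.6 -79.1 144. ] [618.7 -21.3 144. ] [559.5 -18.4 144. ]
(array([ 588.7, -135.2,  197.5]), np.float64(3.1689726047304516)) [ 588.5 -124.4  196. ] [ 590.7 -122.   196. ]
```

>>> carry_out(
  slide=[
    [-0.0, -0.025, 0],
    [-0.001, -0.06, 0],
    [-0.002, -0.1, 0],
    [-0.003, -0.14, 0],
    [-0.003, -0.18, 0],
    [-0.004, -0.22, 0],
    [-0.005, -0.26, 0],
    [-0.005, -0.28, 0],
    [-0.005, -0.288, 0],
    [-0.005, -0.288, 0],
  ],
  dr=[
    [0, 0, 0],
    [0, 0, 0],
    [0, 0, 0],
    [0, 0, 0],
    [0, 0, 0],
    [0, 0, 0],
    [0, 0, 0],
    [0, 0, 0],
    [0, 0, 0],
    [0, 0, 0],
  ],
  gripper=[10, 10, 10, 10, 10, 10, 10, 10, 10, 10],
)

```text
clock: 7.8
eef_pos: [588.9, -122.3, 332.1]
eef_rot: [-3.141, -0.0, 1.536]
wrist_force: [0.2, 0.0, -3.7]
finger_gap: 39.3
finger_force: 40.0
```

```bash
python3 - <<'E'
from h import *
s=camera("scene")
cv2.imwrite("pics/c5.png",crop(s,180,190,120,120,5,1.8))
r=read_state();print(r["eef_pos"],r["eef_rot"],r["wrist_force"])
E
```

```text
[ 588.91620285 -121.89308324  332.08442031] [-3.14150700e+00 -1.65203388e-04  1.53651175e+00] [ 0.45542931 -0.54916121 -3.13280118]
```

View pics/c5.png

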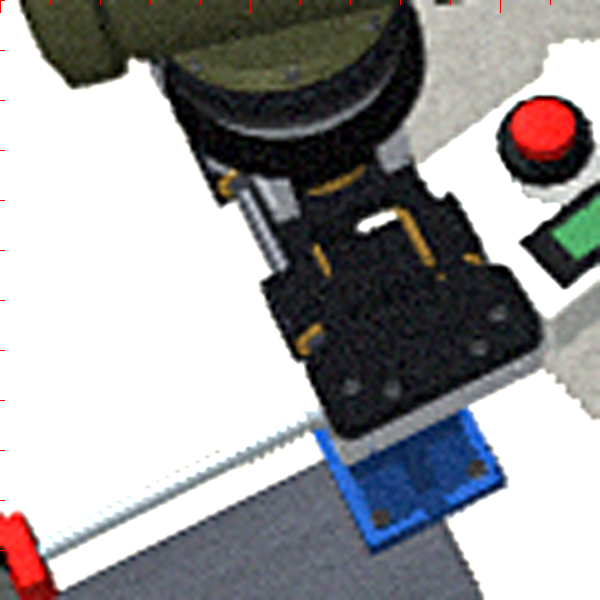

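The wire enters behind the plate at (243,273), the bracket sits over the saddle, and no contact force shows. I'll lower it now.

>>> carry_out(
  slide=[
    [0, 0, -0.02],
    [0, 0, -0.04],
    [0, 0, -0.06],
    [0, 0, -0.08],
    [0, 0, -0.1],
    [0, 0, -0.12],
    [0, 0, -0.13],
    [0, 0, -0.14],
    [0, 0, -0.14],
    [0, 0, -0.14],
  ],
  dr=[
    [0, 0, 0],
    [0, 0, 0],
    [0, 0, 0],
    [0, 0, 0],
    [0, 0, 0],
    [0, 0, 0],
    [0, 0, 0],
    [0, 0, 0],
    [0, 0, 0],
    [0, 0, 0],
  ],
  gripper=[10, 10, 10, 10, 10, 10, 10, 10, 10, 10],
)

```text
clock: 8.68
eef_pos: [588.9, -121.8, 297.2]
eef_rot: [-3.141, -0.0, 1.537]
wrist_force: [-2.0, 1.0, -2.8]
finger_gap: 39.5
finger_force: 40.0
```

>>> carry_out(
  slide=[
    [0, 0, -0.01],
    [0, 0, -0.02],
    [0, 0, -0.03],
    [0, 0, -0.04],
    [0, 0, -0.05],
    [0, 0, -0.06],
    [0, 0, -0.06],
    [0, 0, -0.06],
    [0, 0, -0.06],
    [0, 0, -0.06],
  ],
  dr=[
    [0, 0, 0],
    [0, 0, 0],
    [0, 0, 0],
    [0, 0, 0],
    [0, 0, 0],
    [0, 0, 0],
    [0, 0, 0],
    [0, 0, 0],
    [0, 0, 0],
    [0, 0, 0],
  ],
  gripper=[10, 10, 10, 10, 10, 10, 10, 10, 10, 10],
)

```text
clock: 9.52
eef_pos: [588.9, -121.9, 282.3]
eef_rot: [3.141, 0.0, 1.537]
wrist_force: [-2.6, 1.2, -0.6]
finger_gap: 39.5
finger_force: 40.0
```

```bash
python3 - <<'E'
from h import *
f=[]
for i in range(6): camera("top"); f.append(read_state()["wrist_force"])
print(np.mean(f,0),read_state()["eef_pos"])
E
```

```text
[-1.83514175  1.15482382 -0.75364955] [ 588.93905369 -121.86819719  282.19955277]
```

>>> carry_out(
  slide=[
    [-0.004, 0, 0],
    [-0.008, 0, 0],
    [-0.012, 0, 0],
    [-0.012, 0, 0],
  ],
  dr=[
    [0, 0, 0],
    [0, 0, 0],
    [0, 0, 0],
    [0, 0, 0],
  ],
  gripper=[10, 10, 10, 10],
)

```text
clock: 10.15
eef_pos: [586.3, -121.9, 282.6]
eef_rot: [3.139, 0.0, 1.537]
wrist_force: [4.4, 0.3, 0.1]
finger_gap: 39.7
finger_force: 40.0
```

```bash
python3 - <<'E'
from h import *
f=[]
for i in range(6): camera("top"); f.append(read_state()["wrist_force"])
print(np.mean(f,0),read_state()["eef_pos"])
E
```

```text
[ 5.3146861  -0.16290774 -0.66014721] [ 586.30576909 -121.95225714  282.47873541]
```

>>> carry_out(
  slide=[
    [0.004, 0, 0],
    [0.0075, 0, 0],
    [0.0075, 0, -0.01],
    [0.0075, 0, -0.02],
    [0.0075, 0, -0.02],
    [0.0075, 0, -0.02],
  ],
  dr=[
    [0, 0, 0],
    [0, 0, 0],
    [0, 0, 0],
    [0, 0, 0],
    [0, 0, 0],
    [0, 0, 0],
  ],
  gripper=[10, 10, 10, 10, 10, 10],
)

```text
clock: 10.95
eef_pos: [587.7, -121.9, 276.9]
eef_rot: [-3.141, 0.0, 1.537]
wrist_force: [-1.6, -0.2, -0.5]
finger_gap: 39.4
finger_force: 40.0
```

```bash
python3 - <<'E'
from h import *
f=[]
for i in range(6): camera("top"); f.append(read_state()["wrist_force"])
print(np.mean(f,0),read_state()["eef_pos"])
E
```

```text
[-2.9446569  -0.66089159  0.19302917] [ 587.67420798 -121.92561011  277.14550138]
```

>>> carry_out(
  slide=[
    [-0.002, 0, 0],
    [-0.002, 0, 0],
    [-0.002, 0, 0],
    [-0.002, 0, 0],
    [-0.002, 0, 0],
  ],
  dr=[
    [0, 0, 0],
    [0, 0, 0],
    [0, 0, 0],
    [0, 0, 0],
    [0, 0, 0],
  ],
  gripper=[10, 10, 75, 75, 75],
  newtons=5,
)

```text
clock: 11.67
eef_pos: [587.4, -121.8, 277.2]
eef_rot: [3.141, -0.0, 1.537]
wrist_force: [0.2, -0.6, -0.1]
finger_gap: 56.7
finger_force: 0.0
```

```bash
python3 - <<'E'
from h import *
s=camera("scene")
cv2.imwrite("pics/c6.png",crop(s,180,190,120,120,5,1.8))
r=read_state();print(r["eef_pos"],r["eef_rot"],r["wrist_force"],r["finger_gap"])
E
```

```text
[ 587.34083244 -121.85267671  277.18261247] [ 3.14138735e+00 -1.59848027e-07  1.53671377e+00] [-0.62584614 -0.45474334  0.7240984 ] 60.52840700004378
```

View pics/c6.png

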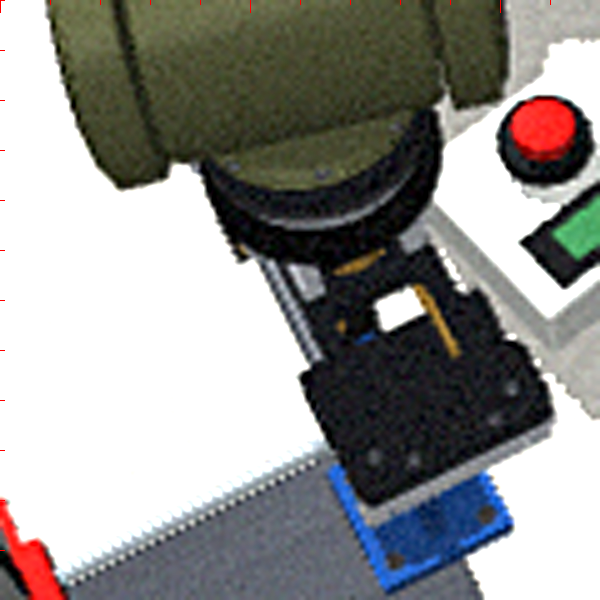

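The bracket hangs free: the wire is at the plate at about (244,280) and the finger gap is past 60 mm. Next I'll retreat straight up, then move over the button.

>>> carry_out(
  slide=[
    [0, 0, 0],
    [0, 0, 0],
    [0, 0, 0.04],
    [0, 0, 0.1],
    [0, 0, 0.18],
    [0, 0, 0.28],
    [0, 0, 0.4],
    [0, 0, 0.5],
    [0, 0, 0.56],
    [0, 0, 0.56],
  ],
  dr=[
    [0, 0, 0],
    [0, 0, 0],
    [0, 0, 0],
    [0, 0, 0],
    [0, 0, 0],
    [0, 0, 0],
    [0, 0, 0],
    [0, 0, 0],
    [0, 0, 0],
    [0, 0, 0],
  ],
  gripper=[90, 90, 90, 90, 90, 90, 90, 90, 90, 90],
)

```text
clock: 12.55
eef_pos: [587.3, -121.8, 421.6]
eef_rot: [3.136, 0.001, 1.537]
wrist_force: [-0.1, -0.2, 0.6]
finger_gap: 84.7
finger_force: 0.0
```

>>> carry_out(
  slide=[
    [-0.1, 0.09, 0],
    [-0.2, 0.18, 0],
    [-0.3, 0.28, 0],
    [-0.4, 0.37, 0],
    [-0.5, 0.46, 0],
    [-0.612, 0.564, 0],
    [-0.612, 0.564, 0],
    [-0.612, 0.564, -0.1],
    [-0.612, 0.564, -0.2],
    [-0.612, 0.564, -0.3],
  ],
  dr=[
    [0, 0, 0],
    [0, 0, 0],
    [0, 0, 0],
    [0, 0, 0],
    [0, 0, 0],
    [0, 0, 0],
    [0, 0, 0],
    [0, 0, 0],
    [0, 0, 0],
    [0, 0, 0],
  ],
  gripper=[90, 90, 0, 0, 0, 0, 0, 0, 0, 0],
)

```text
clock: 13.38
eef_pos: [434.0, 19.1, 340.8]
eef_rot: [3.141, 0.0, 1.537]
wrist_force: [1.0, -1.2, 1.1]
finger_gap: 34.6
finger_force: 0.0
```

>>> carry_out(
  slide=[
    [0, 0, -0.15],
    [0, 0, -0.3],
    [0, 0, -0.45],
    [0, 0, -0.56],
    [0, 0, -0.64],
    [0, 0, -0.64],
    [0, 0, -0.64],
    [0, 0, -0.64],
  ],
  dr=[
    [0, 0, 0],
    [0, 0, 0],
    [0, 0, 0],
    [0, 0, 0],
    [0, 0, 0],
    [0, 0, 0],
    [0, 0, 0],
    [0, 0, 0],
  ],
  gripper=[0, 0, 0, 0, 0, 0, 0, 0],
)

```text
clock: 14.05
eef_pos: [434.8, 19.0, 183.2]
eef_rot: [3.14, 0.0, 1.537]
wrist_force: [0.7, -0.3, 1.6]
finger_gap: 0.2
finger_force: 0.0
```

```bash
python3 - <<'E'
from h import *
s=camera("scene")
p=[]
for i in range(14):
    a=camera("scene");p.append(cv2.absdiff(a[190:320,180:300],s[190:320,180:300]).mean().round(2))
print(p)
cv2.imwrite("pics/c7.png",crop(a,180,150,140,160,4,1.8))
r=read_state();print(r["clock"],r["eef_pos"],r["wrist_force"],r["finger_gap"])
E
```

```text
[np.float64(3.24), np.float64(3.25), np.float64(3.24), np.float64(3.24), np.float64(3.27), np.float64(3.24), np.float64(3.22), np.float64(3.28), np.float64(3.3), np.float64(3.31), np.float64(3.31), np.float64(3.35), np.float64(3.32), np.float64(3.34)]
14.8 [434.29997764  19.12404241 182.12295846] [-0.64847911  0.90423599  0.27147895] 0.7585591597880325
```

View pics/c7.png

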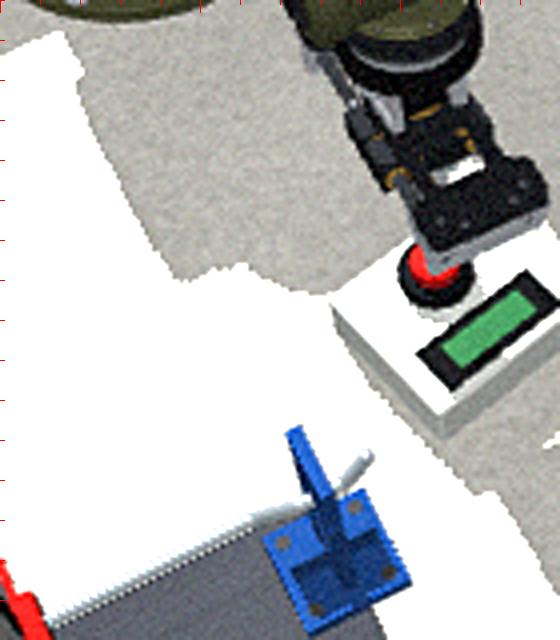

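The bracket hangs in the saddle at about (264,280), level, with the gripper over the button at (288,216). I'll wait 3.3 s and then check that it is still.

>>> carry_out(
  slide=[
    [0, 0, 0],
    [0, 0, 0],
    [0, 0, 0],
    [0, 0, 0],
    [0, 0, 0],
    [0, 0, 0],
    [0, 0, 0],
    [0, 0, 0],
    [0, 0, 0],
    [0, 0, 0],
  ],
  dr=[
    [0, 0, 0],
    [0, 0, 0],
    [0, 0, 0],
    [0, 0, 0],
    [0, 0, 0],
    [0, 0, 0],
    [0, 0, 0],
    [0, 0, 0],
    [0, 0, 0],
    [0, 0, 0],
  ],
  gripper=[0, 0, 0, 0, 0, 0, 0, 0, 0, 0],
)

```text
clock: 15.63
eef_pos: [434.3, 19.1, 182.1]
eef_rot: [-3.142, -0.0, 1.537]
wrist_force: [0.3, -0.1, -0.4]
finger_gap: 0.7
finger_force: 0.0
```

>>> carry_out(
  slide=[
    [0, 0, 0],
    [0, 0, 0],
    [0, 0, 0],
    [0, 0, 0],
    [0, 0, 0],
    [0, 0, 0],
    [0, 0, 0],
    [0, 0, 0],
    [0, 0, 0],
    [0, 0, 0],
  ],
  dr=[
    [0, 0, 0],
    [0, 0, 0],
    [0, 0, 0],
    [0, 0, 0],
    [0, 0, 0],
    [0, 0, 0],
    [0, 0, 0],
    [0, 0, 0],
    [0, 0, 0],
    [0, 0, 0],
  ],
  gripper=[0, 0, 0, 0, 0, 0, 0, 0, 0, 0],
)

```text
clock: 16.47
eef_pos: [434.3, 19.1, 182.1]
eef_rot: [-3.142, 0.0, 1.537]
wrist_force: [0.1, -0.3, -0.1]
finger_gap: 0.3
finger_force: 0.0
```

>>> carry_out(
  slide=[
    [0, 0, -0.02],
    [0, 0, -0.04],
    [0, 0, -0.06],
    [0, 0, -0.06],
    [0, 0, -0.06],
    [0, 0, -0.06],
    [0, 0, -0.06],
    [0, 0, -0.06],
    [0, 0, -0.06],
    [0, 0, -0.06],
  ],
  dr=[
    [0, 0, 0],
    [0, 0, 0],
    [0, 0, 0],
    [0, 0, 0],
    [0, 0, 0],
    [0, 0, 0],
    [0, 0, 0],
    [0, 0, 0],
    [0, 0, 0],
    [0, 0, 0],
  ],
  gripper=[0, 0, 0, 0, 0, 0, 0, 0, 0, 0],
)

```text
clock: 17.3
eef_pos: [434.3, 19.1, 167.2]
eef_rot: [3.141, 0.0, 1.537]
wrist_force: [0.1, -0.3, 0.5]
finger_gap: 0.5
finger_force: 0.0
```

```bash
python3 - <<'E'
from h import *
for i in range(24):
    a=np.ascontiguousarray(camera("scene")[240:320,230:300])
    m=cv2.inRange(cv2.cvtColor(a,cv2.COLOR_RGB2HSV),(100,120,30),(125,255,255));M=cv2.moments(m,True)
    if i%2==0: print(round(M["m10"]/M["m00"],2),round(M["m01"]/M["m00"],2),int(M["m00"]),end=" | ")
r=read_state();print(r["clock"],r["eef_pos"],r["wrist_force"])
E
```

```text
32.68 47.27 871 | 32.73 47.25 868 | 32.66 47.22 873 | 32.64 47.21 870 | 32.72 47.31 867 | 32.69 47.27 870 | 32.66 47.3 871 | 32.67 47.3 866 | 32.67 47.23 873 | 32.65 47.26 869 | 32.69 47.23 870 | 32.63 47.18 870 | 18.5 [434.30535732  19.10645615 167.16800115] [0.19534747 0.56328656 0.02031505]
```

It is still. I'll press down in small steps.

>>> carry_out(
  slide=[
    [0, 0, -0.016],
    [0, 0, -0.032],
    [0, 0, -0.048],
    [0, 0, -0.056],
    [0, 0, -0.056],
    [0, 0, -0.056],
  ],
  dr=[
    [0, 0, 0],
    [0, 0, 0],
    [0, 0, 0],
    [0, 0, 0],
    [0, 0, 0],
    [0, 0, 0],
  ],
  gripper=[0, 0, 0, 0, 0, 0],
)

```text
clock: 19.0
eef_pos: [434.4, 19.1, 153.4]
eef_rot: [3.141, 0.0, 1.537]
wrist_force: [-2.1, -0.3, 8.3]
finger_gap: 0.2
finger_force: 4.6
```

>>> carry_out(
  slide=[
    [0, 0, -0.008],
    [0, 0, -0.012],
    [0, 0, -0.012],
    [0, 0, -0.012],
  ],
  dr=[
    [0, 0, 0],
    [0, 0, 0],
    [0, 0, 0],
    [0, 0, 0],
  ],
  gripper=[0, 0, 0, 0],
)

```text
clock: 19.33
eef_pos: [434.7, 19.1, 152.5]
eef_rot: [3.14, 0.0, 1.537]
wrist_force: [-17.8, 0.5, 49.5]
finger_gap: 0.5
finger_force: 24.4
```

>>> carry_out(
  slide=[
    [0, 0, 0.03],
    [0, 0, 0.08],
    [0, 0, 0.2],
    [0, 0, 0.35],
    [0, 0, 0.5],
    [0, 0, 0.6],
    [0, 0, 0.6],
    [0, 0, 0.6],
    [0, 0, 0.6],
  ],
  dr=[
    [0, 0, 0],
    [0, 0, 0],
    [0, 0, 0],
    [0, 0, 0],
    [0, 0, 0],
    [0, 0, 0],
    [0, 0, 0],
    [0, 0, 0],
    [0, 0, 0],
  ],
  gripper=[0, 0, 0, 0, 0, 0, 0, 0, 0],
)

```text
clock: 20.08
eef_pos: [434.0, 19.1, 298.9]
eef_rot: [-3.14, 0.0, 1.537]
wrist_force: [-0.9, -1.0, -0.2]
finger_gap: 0.7
finger_force: 0.0
```

```bash
python3 - <<'E'
from h import *
s=camera("scene");s0=cv2.imread("pics/scene0.png")[:,:,::-1]
a=np.ascontiguousarray(s[240:320,230:300])
m=cv2.inRange(cv2.cvtColor(a,cv2.COLOR_RGB2HSV),(100,120,30),(125,255,255));M=cv2.moments(m,True);print(M["m10"]/M["m00"],M["m01"]/M["m00"])
for im in(s0,s):
    k=cv2.cvtColor(np.ascontiguousarray(im[200:232,270:305]),cv2.COLOR_RGB2HSV);M=cv2.moments(cv2.inRange(k,(0,140,60),(6,255,255)),True);print("btn",M["m10"]/M["m00"],M["m01"]/M["m00"],M["m00"])
print("grey diff",cv2.absdiff(np.ascontiguousarray(s0[235:285,345:380]),s[235:285,345:380]).mean(),read_state()["eef_pos"])
print(sign_off())
E
```

```text
32.713133640552996 47.22119815668203
btn 18.298850574712645 15.459770114942529 87.0
btn 18.154545454545456 15.081818181818182 110.0
grey diff 27.93695238095238 [433.94277224  19.13229703 298.6806431 ]
the job is handed in; nothing more can be done
None
```

The blue bracket hangs still on the hook, the record button was pressed fully down and came back up, and the job is handed in; the grey bracket was never touched as far as I know, but my last image check on it was inconclusive (large pixel difference, not looked into).

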